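# Pass a moulded cover through the width gauge

## Task

Check the flat grey rectangular cover in the width gauge on the table: push it, narrow side leading, along the table top through the gap between the gauge's two jaws and on until its leading edge lies flat against the stop bar behind them. Only push it with the fingers, never lift or tip it, leave everything else on the table where it is, and come away clear at the end.

Things in the scene. Friction and masses are not known exactly. Their poses are not given: they have to be found in the camera images.
- gauge: Width gauge, all metal, fixed to the table: two jaws 40 mm high, two low side rails, a stop bar behind. Origin on the table in the middle of the gap's mouth; +x is the way through, y across, z up. Jaws: |y| 51 to 75 mm (gap 102 mm wide), x 0 to 36 mm, with half-round noses (radius 12) in front, reaching to x = -12 mm. Inside, the cover slides on the bare table top.
- stop (a point): Middle of the lower edge of the stop bar's front face, at x = 162 mm of the gauge; axes as the gauge's. The bar is 30 mm high, 150 mm long, 16 mm thick. The side rails (12 mm high, |y| 63 to 75 mm) run from the jaws to it. With the cover flat against the bar, the cover's origin lies 56 mm before this point.
- cover: Flat solid grey plastic cover, 112 mm (its x) x 98 mm (y) x 22 mm high, 0.15 to 0.3 kg, same either way round; walls upright to 16 mm, then stepped in 5 mm. Origin: centre of its underside. Starts flat before the jaws, origin at gauge x -165 to -105 mm, up to 30 mm off the centre line and 0.4 rad askew. Slides on friction, stays where left.
- endcap: Bystander: small round stepped plastic end cap, 48 mm diameter, 32 mm high, standing beside the gauge; origin at the centre of its underside.
- spacer: Bystander: small plastic spacer block 50 x 30 x 30 mm beside the gauge; origin at the centre of its underside.
- screwdriver: Bystander: screwdriver lying on the table well off to the left; origin under its middle.
- tape: Bystander: tape roll, 90 mm diameter, 22 mm high, lying flat, off to the left; origin at the centre of its underside.
- jar: Bystander: closed clear jar, 64 mm diameter, 85 mm high, standing off to the right; origin at the centre of its underside.
- cup: Bystander: open white plastic cup, 72 mm diameter at the rim, 80 mm high, standing off to the right; origin at the centre of its underside.
Things that resemble listed ones, but are neither listed nor needed, are in the scene too. Several things have the shape of the cover; the one meant has the colours described above.

How it is judged:
By the outcome, as a careful person would: the job done as asked, in the order asked, and still so for the second after the job is handed in, with the robot touching nothing.
It also fails if it takes over 72 s, if anything falls off the work surface, if the arm or the gripper's body presses on something with over 40 N, if the wrist force passes 120 N, or if a joint passes its speed limit or range.

## Robot

A 6-joint arm with a two-finger parallel gripper is mounted at the origin on the work surface. World frame = base frame: x ahead of the robot, y to its left, z up, the work surface at z = 0. Lengths are in m, angles in rad, forces in N, time in s.
With the tool pointing down it reaches from about 0.325 to 0.775 m from the base axis. Payload 9.3 kg.
Tool frame: the origin (TCP) lies on the centre line of the jaws, within the pads' length; the fingertips stand 19 mm ahead of it and the grasp point (between the pads) is the TCP (r.nose_length is the distance from the TCP to the fingertips, in m); y points along the fingers, z is the direction in which the jaws open and shut, and the axes are right-handed (so a half turn about y gives the same grasp; the last joint's range is limited). The gripper opens to 85 mm and grips with 20 to 120 N. Pads are 22 mm wide; open, the fingers measure 114 mm over their backs; the gripper's body (76 mm by 85 mm) begins 54 mm behind the grasp point. The pads swing forward as they close: fully open they stand 13 mm farther back than shut.
Start: joints at [-0.153, 0.259, 0.021, 1.334, 0, 1.418], TCP at [0.55, -0, 0.25] pointing down, gripper open.
Joint ranges: [-3.04, 3.04], [-0.91, 1.82], [-1.04, 1.36], [-1.92, 1.95], [-1.52, 1.45], [-3.14, 3.14]. Speed limits (rad/s): [2.22, 2.22, 2.79, 3.14, 3.14, 3.14].

## Interface

Orientations are given as a unit quaternion [x, y, z, w].
In Python, from cell import get_state, cams, r gives the robot as it stands. The module is installed in compiled form; this text tells all that it offers.
- The arm moves only by the shell command python3 -m crank 'ROWS' [OPENING] [FORCE]. ROWS is JSON, one flat list of numbers, 6 for each row, row after row: the shift along the tool's x, y, z normalised to -1 to 1, where 1 is 100 cm, then the turn, a rotation vector about the tool's x, y, z normalised to -1 to 1, where 1 is pi/2 rad. A call has 1 to 12 rows; each row is the pose to reach, as a shift and turn from the pose commanded when the call began, along the tool's axes at that moment; what a row does not reach only later rows make up. A row lasts 1/8 s, in which the tool goes at most 62.5 mm and 10.7 degrees, less where a joint would pass 70% of its speed; a pose out of reach is approached as far as the arm can. A call with a number of a shift or a turn outside -1 to 1 is refused whole. A call with a gripper value outside its range is refused whole. OPENING is the closure, from 0 (fully open) to 1 (shut), set as the call begins (- or left out, the last holds). The fingers move at their own pace and stop on an object; FORCE is the grip in N (left out, the last holds). Time passes only in rows, so rows that repeat a pose let the fingers close. It gives the time, the measured TCP pose, the force and the opening at its end, in the units of the state.
- get_state(): the state, without advancing time (a new reading comes with each control period).
- cams.read_camera(name): name is "scene" or "side" or "wrist"; returns (picture, depth): 480x640x3 uint8, blue, green, red; 480x640 float32, m along the optical axis (not along the pixel's ray), 0 where there is no reading.
- cams.calibration(name): a dict with "intrinsics" (3x3 intrinsics, pixels), "position" and "rotation" of the camera in the world. Camera axes: x right, y down, z forward; pixel columns grow to the right and rows downward; lengths in m; the calibration is good to about 2 mm. The wrist camera is an equidistant fisheye: a pixel r from the principal point sees the ray r / f radians off the axis. A picture is of the moment at which its call begins: read the wrist's pose just before it. calibration takes no time and is no camera call; for the wrist camera it gives the pose at the moment of the call.
- r.finish_job(): hands the job in, once; it reports no verdict.
The state is a dict: "time": time; "joints": joint angles; "joint_vel": joint speeds; "joint_torque": joint torques, N m; "tcp_pos": TCP position; "eef_rot": TCP orientation; "ft_force": force on the tool from outside, world axes, zero at the start; "wrist_torque": the same for the moment, N m; "gripper_width": finger opening in m.
Only numpy, scipy, OpenCV 4.12 (cv2) and the standard library are available. Lean on these libraries where they do the work, as an engineer would, in place of code of your own. Each camera call takes 0.05 s, during which the arm holds its last target. There are 200 camera calls.

## Working session

There is one attempt and no reset: what is moved stays moved. The work goes in short steps, Python scripts to look and compute and a shell command to move; the robot and the scene stay as the last step left them, time stands still between calls to the robot, and variables do not carry over. Pictures are saved under pics/ and viewed, about 8 in all and at most 12, crops included, and the job is handed in when it is done.

```bash
mkdir -p pics; python3 - <<'E'
from cell import get_state,cams,r
import cv2,numpy as np
s=get_state();print(s['time'],s['tcp_pos'],s['eef_rot'],s['gripper_width'],r.nose_length)
for n in("scene","side"):
    p,d=cams.read_camera(n);cv2.imwrite(f"pics/{n}0.png",p);np.save(f"pics/{n}0.npy",d)
    c=cams.calibration(n);print(n,c['intrinsics'],c['position'],c['rotation'])
E
```

```text
0.0 [5.49749956e-01 3.02641483e-06 2.49650396e-01] [-0.50027326  0.50039942 -0.49962753  0.49969932] 0.08532736120548323 0.019
scene [[613.04402323   0.         313.65874715]
 [  0.         613.04402323 230.03134899]
 [  0.           0.           1.        ]] [1.29357678 0.48680026 1.41690335] [ 0.46850337  0.83476447 -0.25006715 -0.14539358]
side [[603.7001968    0.         311.97833765]
 [  0.         603.7001968  235.77625651]
 [  0.           0.           1.        ]] [-0.13080788  0.90241302  0.76868943] [-0.26261939  0.84024419 -0.45585145  0.13122583]
```

View pics/scene0.png

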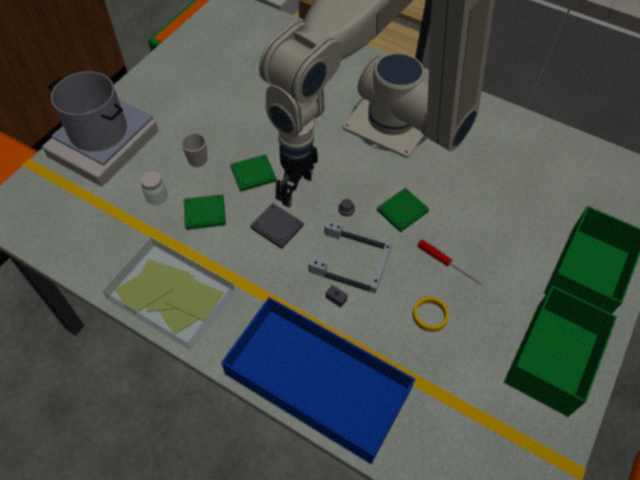

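View pics/side0.png

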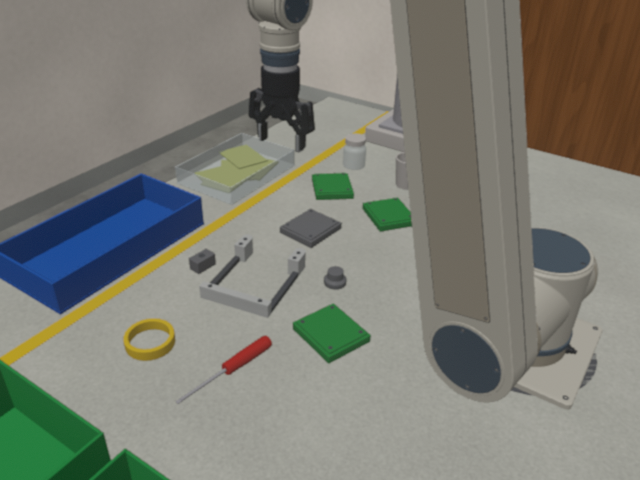

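The scene picture shows the grey cover at (277,225), the jaws at (333,231) and (318,268), and the stop bar from (388,250) to (375,287). Cover-shaped things are green (254,172), green (205,211), green (403,209) and grey (277,225). Only the last is grey, and it lies before the jaws. I'll confirm that in a crop.

```bash
cat > h.py <<'E'
import cv2,numpy as np
from scipy.spatial.transform import Rotation as R
from cell import get_state,cams,r
def cast(n,uv,z,c=None):
    c=c or cams.calibration(n);K=c['intrinsics'];q=np.array(c['rotation']);M=R.from_quat(q).as_matrix() if q.size==4 else q
    uv=np.atleast_2d(uv).astype(float);v=(uv-[K[0][2],K[1][2]])/K[0][0]
    if n=="wrist":
        t=np.linalg.norm(v,axis=1,keepdims=True);d=np.c_[v/np.maximum(t,1e-9)*np.sin(t),np.cos(t)]
    else: d=np.c_[v,np.ones(len(v))]
    d=d@M.T;p=np.array(c['position']);return p+d*((z-p[2])/d[:,2])[:,None]
def blob(img,seed,lo,hi):
    m=cv2.inRange(img,lo,hi);k,l=cv2.connectedComponents(m);return (l==l[seed[1],seed[0]]).astype(np.uint8)*255
E
python3 - <<'E'
from h import *
a=cv2.imread("pics/scene0.png");b=cv2.imread("pics/side0.png")
A=cv2.resize(a[185:300,235:400],None,fx=4.8,fy=4.8,interpolation=cv2.INTER_CUBIC)
cv2.imwrite("pics/cropA.png",A)
B=cv2.resize(b[200:320,180:350],None,fx=4.6,fy=4.6,interpolation=cv2.INTER_CUBIC);cv2.imwrite("pics/cropB.png",B)
print(a[225,277],b[228,310],a[240,300],b[262,225])
for n,im,s in(("scene",a,(277,225)),("side",b,(310,227))):
    c=im[s[1],s[0]].astype(int);m=blob(im,s,tuple(map(int,c-22)),tuple(map(int,c+22)))
    k=max(cv2.findContours(m,0,2)[0],key=cv2.contourArea);P=cast(n,k[:,0],0.018)[:,:2]
    print(n,cv2.contourArea(k),cv2.minAreaRect((P*1000).astype(np.float32)))
E
```

```text
[61 56 56] [97 95 94] [110 119 114] [150 158 158]
scene 1253.0 ((531.8733520507812, -80.92451477050781), (116.75299835205078, 103.449462890625), 83.93583679199219)
side 1326.5 ((520.5001220703125, -76.8674545288086), (127.28593444824219, 110.68132019042969), 83.86009979248047)
```

View pics/cropA.png

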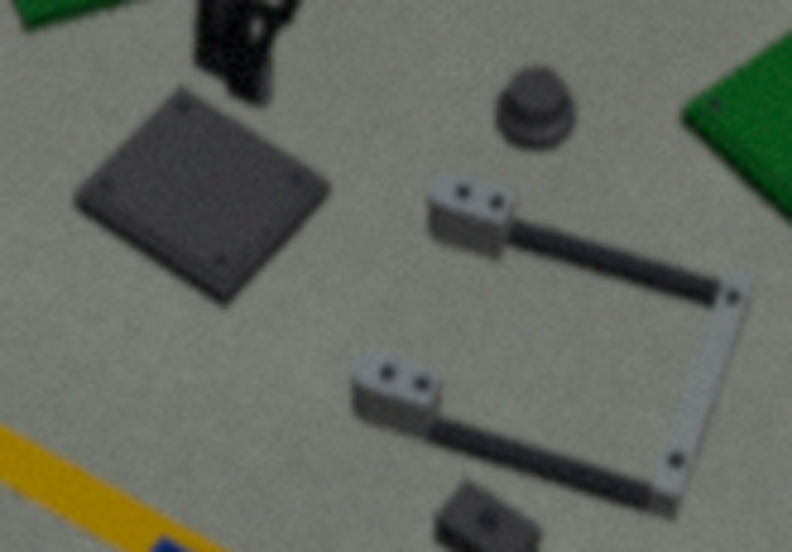

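View pics/cropB.png

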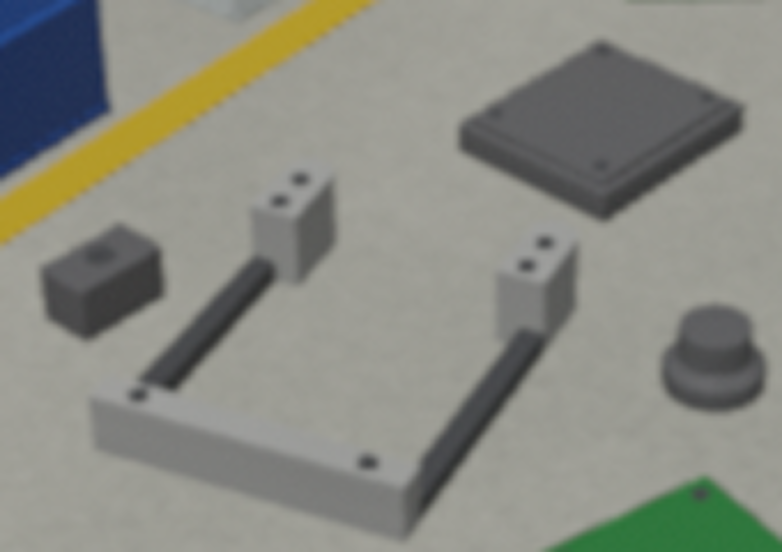

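The crops confirm the grey cover, with four screw dots at crop A (187,107), (297,178), (221,260) and (105,187). The gauge's jaw and bar holes are clear in both views. I'll cast the hole centres from both.

```bash
python3 - <<'E'
from h import *
np.set_printoptions(precision=1,suppress=True)
D={"scene":(4.8,(235,185),[(463,192),(497,202),(388,372),(422,383)],[(732,297),(676,460)],[(187,107),(297,178),(221,260),(105,187)],[(537,85),(488,520)]),
"side":(4.6,(180,200),[(545,243),(526,266),(301,180),(279,201)],[(368,462),(138,394)],[(496,115),(602,50),(708,98),(601,166)],[(715,322),(100,255)])}
for n,(f,o,j,s,c,by) in D.items():
    g=lambda q,z:cast(n,(np.array(q)+.5)/f+o-.5,z)[:,:2]*1000
    J,S,C=g(j,.04),g(s,.03),g(c,.022)
    jm=J.mean(0);sm=S.mean(0);ax=(sm-jm);L=np.linalg.norm(ax);ax/=L
    print(n,"jaws",J,"gap",np.linalg.norm((J[:2]-J[2:]).mean(0)),"stop",S,"L(~152)",L,"ax deg",np.degrees(np.arctan2(ax[1],ax[0])))
    dj=(J[:2]-J[2:]).mean(0);ds=S[0]-S[1];print("perp deg",np.degrees(np.arctan2(*dj[::-1]))-90,np.degrees(np.arctan2(*ds[::-1]))-90)
    o_=sm-170*ax;print("gauge origin",o_,"cover",C.mean(0),C,"sides",[np.linalg.norm(C[i]-C[i-1]) for i in range(4)],"bystanders",g(by,.03))
    v=C.mean(0)-o_;print("cover in gauge",v@ax,v@[-ax[1],ax[0]])
    for i in range(4):
        e=C[i]-C[i-1];print("edge",i,np.degrees(np.arctan2(e[1],e[0])))
E
```

```text
scene jaws [[464.9  52.8]
 [460.7  72.6]
 [588.1  77.7]
 [584.4  97. ]] gap 125.93991198258061 stop [[441.3 213. ]
 [549.  235. ]] L(~152) 151.83041205645313 ax deg 101.13925801763347
perp deg -258.68512164206766 -258.4126540741948
gauge origin [528.   57.2] cover [526.5 -83.7] [[ 486.7 -120.4]
 [ 495.6  -39.1]
 [ 565.4  -45.8]
 [ 558.4 -129.4]] sides [np.float64(72.33733334781793), np.float64(81.87216246576226), np.float64(70.18000397052822), np.float64(83.94784661761575)] bystanders [[371.   48.3]
 [633.2 167.1]]
cover in gauge -137.9218988881077 28.684597729524977
edge 0 172.88577074524846
edge 1 83.75031925258645
edge 2 -5.468733189130122
edge 3 -94.77827758684403
side jaws [[466.6  48.6]
 [463.1  68.4]
 [590.   73.4]
 [587.1  93. ]] gap 126.11711436648235 stop [[443.  209.3]
 [551.2 230.5]] L(~152) 151.97539529091526 ax deg 101.22922898771837
perp deg -258.7081738155598 -258.9341400987165
gauge origin [530.2  53.2] cover [527.5 -87.8] [[ 566.   -49.8]
 [ 558.6 -133.4]
 [ 488.2 -125.9]
 [ 497.   -42.1]] sides [np.float64(69.46147322586003), np.float64(83.99462810348615), np.float64(70.74364597109702), np.float64(84.24717769830549)] bystanders [[377.7  42.9]
 [635.  163.7]]
cover in gauge -137.7355666983177 30.137256158121872
edge 0 -6.320198395230971
edge 1 -95.09825850886627
edge 2 173.89856595856145
edge 3 84.02634428043265
```

Both views agree within 4 mm: the gauge axis is at 101.2° and its origin near (529,55). The cover is at gauge (-138,+29), about -17° askew. Next I check the clearances to the decoys.

```bash
python3 - <<'E'
from h import *
np.set_printoptions(precision=0,suppress=True)
a=cv2.imread("pics/scene0.png")
m=((a[...,1]>1.6*a[...,2])&(a[...,1]>1.6*a[...,0])&(a[...,1]>50)).astype(np.uint8)
for k in cv2.findContours(m,0,2)[0]:
    if 600<cv2.contourArea(k)<2500: print(k[:,0].mean(0),cv2.boxPoints(cv2.minAreaRect((cast("scene",k[:,0],.018)[:,:2]*1000).astype(np.float32))).tolist())
print(cast("scene",[(195,140),(153,178)],.08)*1000)
ax=np.array([np.cos(np.radians(101.2)),np.sin(np.radians(101.2))]);ay=np.array([-ax[1],ax[0]]);o=np.array([529,55])
for x,y in((-147,120),(-147,60),(-230,0),(40,0)):print(x,y,o+x*ax+y*ay)
E
python3 -m crank '[0,0,0,0,0,0, 0,0,0,0,0,0, 0,0,0,0,0,0, 0,0,0,0,0,0]' 0.41 30
```

```text
[204. 215.] [[523.0512084960938, -270.8455505371094], [593.6849975585938, -354.4437561035156], [673.1985473632812, -287.2611389160156], [602.5647583007812, -203.66293334960938]]
[402. 207.] [[229.00787353515625, 162.67971801757812], [333.13275146484375, 125.35394287109375], [366.64788818359375, 218.84854125976562], [262.52301025390625, 256.17431640625]]
[253. 175.] [[334.6557312011719, -249.6218719482422], [422.5039978027344, -317.43023681640625], [486.3523864746094, -234.71226501464844], [398.5041198730469, -166.90390014648438]]
[[ 440. -420.   80.]
 [ 613. -433.   80.]]
-147 120 [ 440. -113.]
-147 60 [ 499. -101.]
-230 0 [ 574. -171.]
40 0 [521.  94.]
time: 0.6
tcp_pos: [0.55, -0.0, 0.2503]
eef_rot: [-0.5, 0.5, -0.5, 0.5]
ft_force: [-0.5, 0.3, 0.2]
gripper_width: 0.0505
```

```bash
python3 -m crank '[0.113,0.15,-0.11,0,0.8756,0, 0.113,0.15,-0.11,0,0.8756,0, 0.113,0.15,-0.11,0,0.8756,0, 0.113,0.15,-0.11,0,0.8756,0, 0.113,0.15,-0.11,0,0.8756,0, 0.113,0.15,-0.11,0,0.8756,0, 0.113,0.15,-0.11,0,0.8756,0, 0.113,0.15,-0.11,0,0.8756,0, 0.113,0.15,-0.11,0,0.8756,0, 0.113,0.15,-0.11,0,0.8756,0]'
python3 - <<'E'
from h import *
s=get_state();print(s['tcp_pos'],R.from_quat(s['eef_rot']).as_matrix().round(3).tolist())
p,d=cams.read_camera("side");cv2.imwrite("pics/side1.png",cv2.resize(p[60:330,180:480],None,fx=2,fy=2))
E
```

```text
time: 1.85
tcp_pos: [0.44, -0.113, 0.1003]
eef_rot: [0.069, -0.704, 0.704, -0.07]
ft_force: [-0.2, 0.6, -0.5]
gripper_width: 0.0505
[ 0.44003649 -0.11300582  0.10032363] [[-0.981, 0.0, 0.196], [-0.196, -0.0, -0.981], [-0.0, -1.0, 0.0]]
```

View pics/side1.png

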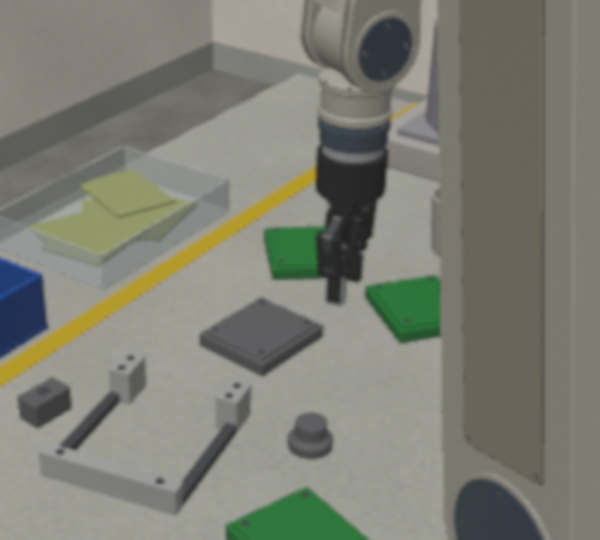

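The picture shows the gripper beside the cover on the robot's side, with the front fingertip at about (335,300) and nothing touching. I'll descend with a force check.

```bash
python3 -m crank '[0,0.04,0,0,0,0, 0,0.06,0,0,0,0, 0,0.066,0,0,0,0, 0,0.07,0,0,0,0, 0,0.07,0,0,0,0]'
python3 - <<'E'
from h import *
p,d=cams.read_camera("side");cv2.imwrite("pics/side2.png",cv2.resize(p[150:270,260:410],None,fx=4,fy=4))
E
```

```text
time: 2.52
tcp_pos: [0.4403, -0.1132, 0.0307]
eef_rot: [0.069, -0.704, 0.704, -0.069]
ft_force: [-0.3, 0.3, -0.2]
gripper_width: 0.0499
```

View pics/side2.png

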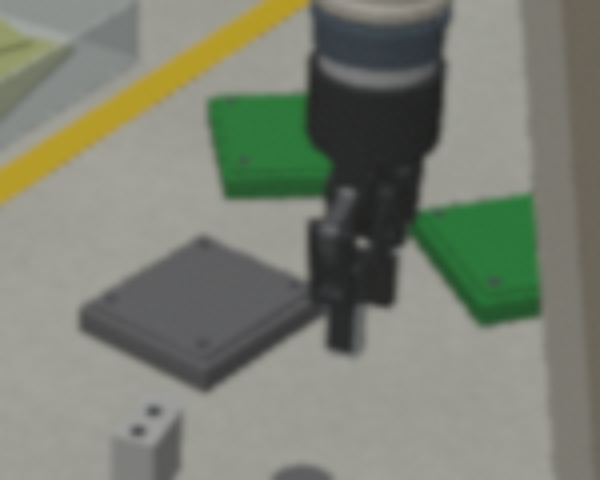

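```bash
python3 - <<'E'
from h import *
for z in(0,.008,.012,.02): print(z,cast("side",[(341.5,238),(349.5,238.5)],z)[:,:2].round(4).tolist())
E
```

```text
0 [[0.4516, -0.1041], [0.4355, -0.1131]]
0.008 [[0.4455, -0.0936], [0.4296, -0.1025]]
0.012 [[0.4425, -0.0884], [0.4266, -0.0973]]
0.02 [[0.4364, -0.0779], [0.4208, -0.0867]]
```

```bash
python3 -m crank '[0,0.004,0,0,0,0, 0,0.008,0,0,0,0, 0,0.008,0,0,0,0]'
python3 -m crank '[-0.008,0,0,0,0,0, -0.014,0,0,0,0,0, -0.018,0,0,0,0,0, -0.022,0,0,0,0,0, -0.026,0,0,0,0,0, -0.030,0,0,0,0,0, -0.034,0,0,0,0,0, -0.038,0,0,0,0,0, -0.042,0,0,0,0,0, -0.046,0,0,0,0,0, -0.050,0,0,0,0,0, -0.053,0,0,0,0,0]'
cat > m.py <<'E'
from h import *
import sys
np.set_printoptions(precision=1,suppress=True)
ax=np.array([np.cos(np.radians(101.2)),np.sin(np.radians(101.2))]);ay=np.array([-ax[1],ax[0]])
# per-camera gauge origin, so that camera bias cancels
O={"scene":np.array([528.,57.2]),"side":np.array([530.2,53.2])}
k=sys.argv[1]
s=get_state();print(s['time'],"tcp gauge",[(np.array(s['tcp_pos'][:2])*1000-[529,55])@v for v in(ax,ay)],s['tcp_pos'][2],s['ft_force'])
for n,b in(("scene",(235,185,165,115)),("side",(180,200,170,120))):
    p,d=cams.read_camera(n);cv2.imwrite(f"pics/{n}{k}.png",p);x,y,w,h=b
    cv2.imwrite(f"pics/{n}{k}c.png",cv2.resize(p[y:y+h,x:x+w],None,fx=4.6,fy=4.6,interpolation=cv2.INTER_CUBIC))
A,B=[cv2.imread(f"pics/{n}{k}c.png") for n in("scene","side")];A=cv2.resize(A,(640,int(A.shape[0]*640/A.shape[1])))
cv2.imwrite(f"pics/both{k}.png",cv2.resize(np.vstack([cv2.resize(A,(782,545)),cv2.resize(B,(782,552))]),None,fx=.54,fy=.54))
E
python3 m.py 3
```

```text
time: 2.95
tcp_pos: [0.4398, -0.1129, 0.022]
eef_rot: [-0.069, 0.704, -0.704, 0.069]
ft_force: [0.2, 0.2, 0.1]
gripper_width: 0.0505
time: 4.45
tcp_pos: [0.4923, -0.1027, 0.0223]
eef_rot: [0.069, -0.704, 0.704, -0.069]
ft_force: [-1.3, -1.3, 0.4]
gripper_width: 0.0506
4.45 tcp gauge [np.float64(-147.522693232506), np.float64(66.67037412582702)] 0.022270112989599522 [-1.3 -1.3  0.4]
```

View pics/both3.png

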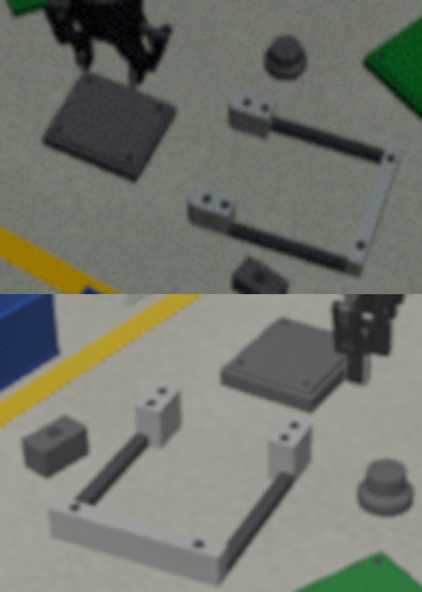

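The cover has turned in line with the gauge and is against both fingers (scene half at about (110,125)). The bystanders are untouched. I'll push the last 6.5 mm, back off, rise and move behind the cover, then measure.

```bash
python3 -m crank '[-0.003,0,0,0,0,0, -0.005,0,0,0,0,0, -0.0065,0,0,0,0,0, -0.0065,0,0,0,0,0]'
python3 -m crank '[0.03,0,0,0,0,0, 0.05,0,0,0,0,0, 0.05,-0.06,0,0,0,0, 0.05,-0.1,0,0,0,0, 0.05,-0.1,0,0,0,0]'
python3 m.py 4; python3 - <<'E'
import cv2,numpy as np
a=cv2.imread("pics/scene4.png")[195:275,235:345];b=cv2.imread("pics/side4.png")[195:275,245:355]
cv2.imwrite("pics/c4.png",np.vstack([cv2.resize(i,(412,300),interpolation=cv2.INTER_CUBIC) for i in(a,b)]))
E
```

```text
time: 5.05
tcp_pos: [0.4985, -0.1014, 0.0223]
eef_rot: [-0.069, 0.704, -0.704, 0.069]
ft_force: [0.1, -0.3, -0.7]
gripper_width: 0.0502
time: 5.68
tcp_pos: [0.4509, -0.1118, 0.1252]
eef_rot: [0.067, -0.703, 0.705, -0.071]
ft_force: [-0.3, 0.3, -0.6]
gripper_width: 0.0503
5.675 tcp gauge [np.float64(-148.42402147435436), np.float64(109.01306049891616)] 0.1252069967128734 [-0.3  0.3 -0.6]
```

View pics/c4.png

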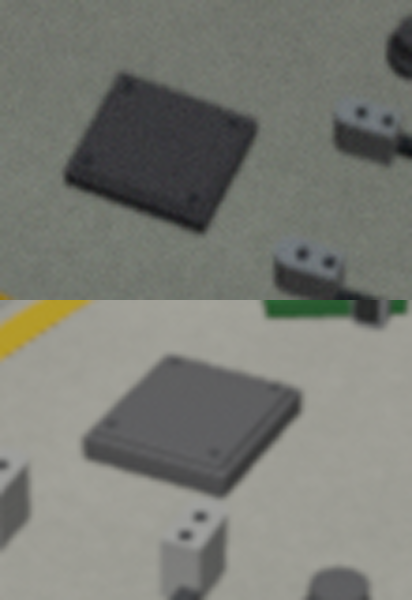

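The cover is free of the gripper. Its dots are at scene (128,87), (232,122), (193,198), (87,160) and side (174,63), (275,87), (214,152), (112,124).

```bash
cat > q.py <<'E'
from h import *
ax=np.array([np.cos(np.radians(101.2)),np.sin(np.radians(101.2))]);ay=np.array([-ax[1],ax[0]])
O={"scene":np.array([528.,57.2]),"side":np.array([530.2,53.2])}
def rep(n,q,f,o):
    C=cast(n,(np.array(q)+.5)/f+o-.5,.022)[:,:2]*1000;v=C.mean(0)-O[n]
    G=np.c_[(C-O[n])@ax,(C-O[n])@ay];e=G[1]-G[0]+G[2]-G[3];w=G[2]-G[1]+G[3]-G[0]
    print(n,"centre",v@ax,v@ay,"yaw",np.degrees(np.arctan2(e[1],e[0])),np.degrees(np.arctan2(w[0],-w[1])),np.hypot(*e)/2,np.hypot(*w)/2)
E
python3 - <<'E'
from q import *
rep("scene",[(128,87),(232,122),(193,198),(87,160)],3.745,(235,195))
rep("side",[(275,87),(214,152),(112,124),(174,63)],3.745,(245,195))
E
```

```text
scene centre -124.40350566094088 -0.5234580179441402 yaw -2.0088112475757027 -2.4674039198183086 83.48293149057935 70.41670536629812
side centre -123.57398829063581 0.6319162580293458 yaw -3.221432545311498 -1.0682867824648288 82.92988640012885 69.56787037741653
```

The cover is centred (y within 1 mm), with about 2° of yaw left that the two-finger rear push will square up. Now I go behind it.

```bash
python3 -m crank '[-0.11,0,0.07,0,-1,0, -0.11,0,0.07,0,-1,0, -0.11,0,0.07,0,-1,0, -0.11,0,0.07,0,-1,0, -0.11,0,0.07,0,-1,0, -0.11,0,0.07,0,-1,0, -0.11,0,0.07,0,-1,0, -0.11,0,0.07,0,-1,0, -0.11,0,0.07,0,-1,0, -0.11,0,0.07,0,-1,0, -0.11,0,0.07,0,-1,0]'
python3 - <<'E'
from q import *
s=get_state();p=np.array(s['tcp_pos'])*1000;print(p,(p[:2]-[529,55])@ax,(p[:2]-[529,55])@ay);print((R.from_quat(s['eef_rot']).as_matrix()).round(3))
E
```

```text
time: 7.15
tcp_pos: [0.5705, -0.1583, 0.1214]
eef_rot: [0.546, -0.45, 0.449, -0.546]
ft_force: [0.3, -0.4, 0.4]
gripper_width: 0.0505
[ 570.52709064 -158.30143184  121.35578814] -217.30512671900675 0.6942515782314302
[[ 0.193 -0.001  0.981]
 [-0.981  0.001  0.193]
 [-0.001 -1.    -0.001]]
```

```bash
python3 -m crank '[0,0.05,0,0,0,0, 0,0.08,0,0,0,0, 0,0.092,0,0,0,0, 0,0.1,0,0,0,0, 0,0.1,0,0,0,0]'
python3 -m crank '[-0.01,0,0,0,0,0, -0.02,0,0,0,0,0, -0.026,0,0,0,0,0, -0.032,0,0,0,0,0, -0.038,0,0,0,0,0, -0.044,0,0,0,0,0, -0.05,0,0,0,0,0, -0.056,0,0,0,0,0, -0.062,0,0,0,0,0, -0.068,0,0,0,0,0, -0.074,0,0,0,0,0, -0.079,0,0,0,0,0]'
python3 m.py 5; python3 - <<'E'
import cv2,numpy as np
a=cv2.imread("pics/scene5.png")[195:285,255:365];b=cv2.imread("pics/side5.png")[205:295,225:335]
cv2.imwrite("pics/c5.png",np.vstack([cv2.resize(i,(366,300),interpolation=cv2.INTER_CUBIC) for i in(a,b)]))
E
```

```text
time: 7.78
tcp_pos: [0.5711, -0.1586, 0.0226]
eef_rot: [-0.546, 0.449, -0.449, 0.546]
ft_force: [-0.1, -0.4, -0.7]
gripper_width: 0.0502
time: 9.28
tcp_pos: [0.5553, -0.0806, 0.0223]
eef_rot: [0.546, -0.449, 0.449, -0.546]
ft_force: [-0.1, -2.6, 1.5]
gripper_width: 0.0504
9.275 tcp gauge [np.float64(-138.0963624682407), np.float64(0.4863642164447448)] 0.022262387140187346 [-0.1 -2.6  1.5]
```

View pics/c5.png

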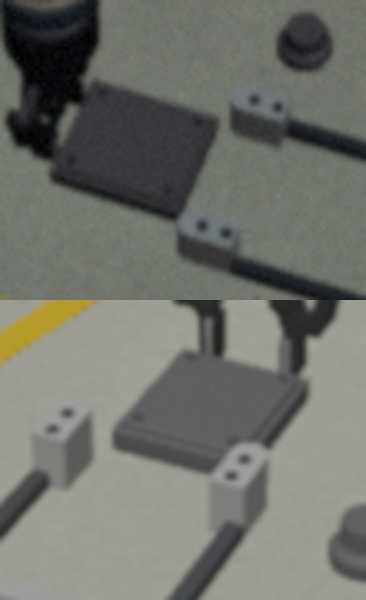

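The cover is just in front of the noses, with both fingers on its rear face.

```bash
python3 - <<'E'
from q import *
rep("scene",[(96,92),(206,124),(168,190),(64,155)],3.327,(255,195))
rep("side",[(290,79),(238,141),(138,116),(192,59)],3.327,(225,205))
# refine: local darkest spot near dots in full image, subpixel
for n,q,o in(("scene",[(96,92),(206,124),(168,190),(64,155)],(255,195)),("side",[(290,79),(238,141),(138,116),(192,59)],(225,205))):
    g=cv2.GaussianBlur(cv2.cvtColor(cv2.imread(f"pics/{n}5.png"),6),(0,0),.8).astype(float);P=[]
    for u in np.array(q)/3.327+o:
        x,y=np.round(u).astype(int);w=g[y-2:y+3,x-2:x+3];w=np.clip(np.median(w)-w,0,None);Y,X=np.mgrid[-2:3,-2:3];P.append((x+(w*X).sum()/w.sum(),y+(w*Y).sum()/w.sum()))
    rep(n,P,1,(0,0))
E
```

```text
scene centre -74.92247628395096 2.8535767138354533 yaw -0.009920118846431616 -3.5581753154556917 93.45917059789758 68.56303641178815
side centre -73.28902247184551 5.274337303478466 yaw -1.3446598601155146 2.1613560366453433 81.76168505899328 72.64375500099584
scene centre -73.39139249347777 1.432324009789152 yaw -0.1574934408449451 -3.3545812258426584 88.85248747297739 69.76649770163581
side centre -74.54545007814751 5.607260519223399 yaw -2.682367177929991 3.922019682523368 80.29921222441143 72.78037442683058
```

Centre x is about -74 as expected. It's about 3 mm toward +y, and the estimates scatter by 2 mm. I'll drift the fingers 3 mm to -y while pushing gently into the rounded mouth and watch the force.

```bash
python3 -m crank '[-0.003,0,0.0005,0,0,0, -0.006,0,0.001,0,0,0, -0.009,0,0.0016,0,0,0, -0.012,0,0.0022,0,0,0, -0.015,0,0.0028,0,0,0, -0.018,0,0.003,0,0,0, -0.021,0,0.003,0,0,0, -0.024,0,0.003,0,0,0]'
python3 -m crank '[-0.003,0,0,0,0,0, -0.006,0,0,0,0,0, -0.009,0,0,0,0,0, -0.012,0,0,0,0,0]'
python3 m.py 6; python3 - <<'E'
import cv2,numpy as np
a=cv2.imread("pics/scene6.png")[205:285,275:365];b=cv2.imread("pics/side6.png")[210:290,225:315]
cv2.imwrite("pics/c6.png",np.vstack([cv2.resize(i,(338,300),interpolation=cv2.INTER_CUBIC) for i in(a,b)]))
E
```

```text
time: 10.38
tcp_pos: [0.5537, -0.0566, 0.0223]
eef_rot: [-0.546, 0.449, -0.449, 0.546]
ft_force: [0.3, -0.7, -0.7]
gripper_width: 0.0505
time: 10.88
tcp_pos: [0.5514, -0.0449, 0.0223]
eef_rot: [-0.546, 0.449, -0.449, 0.546]
ft_force: [0.2, -0.3, -0.1]
gripper_width: 0.0502
10.875 tcp gauge [np.float64(-102.34208593531656), np.float64(-2.564359351917247)] 0.02228717166703668 [ 0.2 -0.3 -0.1]
```

View pics/c6.png

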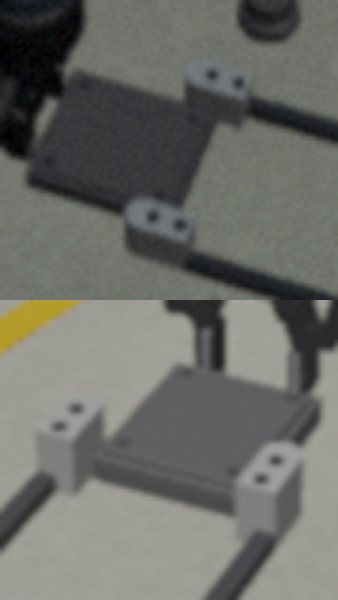

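The leading edge is about 20 mm inside the gap, with a jaw on each side and almost no force. I'll carry on through.

```bash
python3 -m crank '[-0.006,0,0,0,0,0, -0.012,0,0,0,0,0, -0.018,0,0,0,0,0, -0.024,0,0,0,0,0, -0.03,0,0,0,0,0, -0.036,0,0,0,0,0, -0.042,0,0,0,0,0, -0.048,0,0,0,0,0, -0.054,0,0,0,0,0, -0.06,0,0,0,0,0, -0.066,0,0,0,0,0, -0.072,0,0,0,0,0]'
python3 -m crank '[-0.006,0,0,0,0,0, -0.012,0,0,0,0,0, -0.018,0,0,0,0,0, -0.024,0,0,0,0,0, -0.03,0,0,0,0,0, -0.036,0,0,0,0,0, -0.042,0,0,0,0,0, -0.048,0,0,0,0,0, -0.053,0,0,0,0,0, -0.057,0,0,0,0,0, -0.060,0,0,0,0,0, -0.062,0,0,0,0,0]'
```

```text
time: 12.48
tcp_pos: [0.5374, 0.0259, 0.0223]
eef_rot: [-0.546, 0.449, -0.449, 0.546]
ft_force: [0.8, -1.8, 0.4]
gripper_width: 0.0505
time: 13.98
tcp_pos: [0.5254, 0.0865, 0.0223]
eef_rot: [0.546, -0.449, 0.449, -0.546]
ft_force: [0.4, -1.9, 2.1]
gripper_width: 0.0504
```

```bash
python3 -m crank '[-0.001,0,0,0,0,0, -0.002,0,0,0,0,0, -0.003,0,0,0,0,0, -0.004,0,0,0,0,0]' | grep -E 'tcp|force'
python3 -m crank '[-0.001,0,0,0,0,0, -0.002,0,0,0,0,0]'| grep -E 'tcp|force'
python3 -m crank '[-0.001,0,0,0,0,0, -0.002,0,0,0,0,0]'| grep -E 'tcp|force'
```

```text
tcp_pos: [0.5246, 0.0903, 0.0222]
ft_force: [0.3, -1.5, 1.7]
tcp_pos: [0.5242, 0.0923, 0.0223]
ft_force: [-0.6, -1.6, 2.0]
tcp_pos: [0.5238, 0.0943, 0.0223]
ft_force: [0.3, -1.7, 0.9]
```

```bash
python3 -m crank '[-0.001,0,0,0,0,0, -0.002,0,0,0,0,0]' | grep -E 'tcp|force'
python3 m.py 7; python3 - <<'E'
import cv2,numpy as np
a=cv2.imread("pics/scene7.png")[215:305,300:400];b=cv2.imread("pics/side7.png")[220:320,195:306]
cv2.imwrite("pics/c7.png",np.vstack([cv2.resize(i,(333,300),interpolation=cv2.INTER_CUBIC) for i in(a,b)]))
E
```

```text
tcp_pos: [0.5234, 0.0963, 0.0223]
ft_force: [-0.1, -2.3, 0.1]
15.225 tcp gauge [np.float64(41.549036550759155), np.float64(-2.5519263008729958)] 0.022259603147134748 [-0.1 -2.3  0.1]
```

View pics/c7.png

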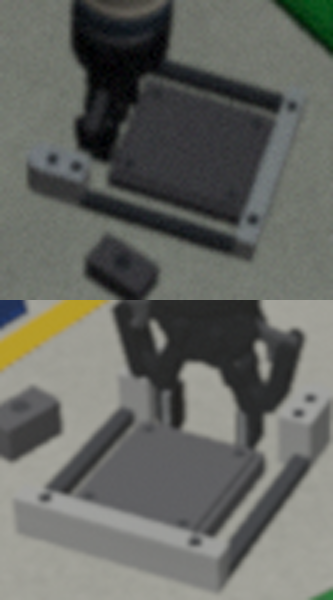

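The cover is through the jaws and square, at or just short of the bar. I'll keep creeping until the force rises.

```bash
for i in 1; do python3 -m crank '[-0.001,0,0,0,0,0, -0.002,0,0,0,0,0]' | grep -E 'tcp|force'; done
python3 -m crank '[-0.001,0,0,0,0,0, -0.0015,0,0,0,0,0]' | grep -E 'tcp|force'
```

```text
tcp_pos: [0.5236, 0.0968, 0.0223]
ft_force: [2.4, -13.5, -0.8]
tcp_pos: [0.5237, 0.0969, 0.0224]
ft_force: [2.7, -19.2, -1.0]
```

The force rose to 19 N along the axis, so the cover is seated. I'll hold briefly, back straight off, rise, and check.

```bash
python3 -m crank '[-0.0005,0,0,0,0,0, -0.0005,0,0,0,0,0]' | grep -E 'force'; python3 -c "
from cell import get_state;print(get_state()['wrist_torque'])"
python3 -m crank '[0.004,0,0,0,0,0, 0.015,0,0,0,0,0, 0.03,0,0,0,0,0, 0.03,-0.03,0,0,0,0, 0.03,-0.07,0,0,0,0, 0.06,-0.12,0,0,0,0, 0.12,-0.16,0,0,0,0, 0.18,-0.2,0,0,0,0, 0.18,-0.2,0,0,0,0, 0.18,-0.2,0,0,0,0]'
python3 m.py 8; python3 - <<'E'
import cv2,numpy as np
a=cv2.imread("pics/scene8.png")[190:315,290:415];b=cv2.imread("pics/side8.png")[220:320,195:295]
cv2.imwrite("pics/c8.png",np.hstack([cv2.resize(i,(400,400)if 0 else (400,400),interpolation=cv2.INTER_CUBIC) for i in(a,b)]))
E
```

```text
ft_force: [2.8, -21.5, -0.9]
[-4.13595887 -0.66410349  0.43443788]
time: 17.32
tcp_pos: [0.5577, -0.0775, 0.2221]
eef_rot: [-0.546, 0.449, -0.449, 0.546]
ft_force: [-0.2, -0.2, -1.0]
gripper_width: 0.0505
17.325 tcp gauge [np.float64(-135.54720043744354), np.float64(-2.410812921584725)] 0.22212410946037225 [-0.2 -0.2 -1. ]
```

View pics/c8.png

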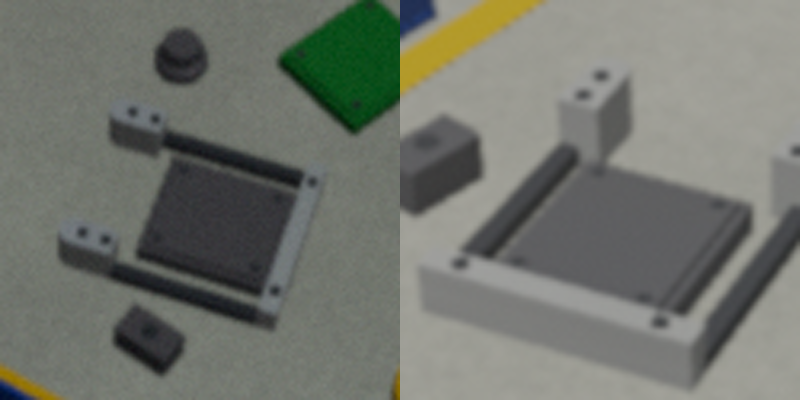

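```bash
python3 - <<'E'
from q import *
rep("side",[(318,204),(243,298),(118,261),(198,170)],4,(195,220))
rep("scene",[(184,170),(280,198),(255,267),(152,240)],3.2,(290,190))
# bystander/other motion: change between first and last views outside gauge/arm
for n in("scene","side"):
    a,b=[cv2.GaussianBlur(cv2.imread(f"pics/{n}{k}.png"),(5,5),0) for k in(0,8)]
    m=(cv2.absdiff(a,b).max(2)>25).astype(np.uint8);_,_,st,_=cv2.connectedComponentsWithStats(m);print(n,[s.tolist() for s in st[1:] if s[4]>15])
E
```

```text
side centre 106.35288013854218 -0.4312522280157296 yaw 0.25927598260165924 -0.5303204741023301 84.42372856001163 70.25432444834426
scene centre 105.73492195282181 -1.6484731008096958 yaw 2.231298654192395 -1.3090835686375664 85.60612928442208 72.30096724119566
scene [[285, 0, 32, 46, 670], [224, 0, 167, 208, 12259], [388, 0, 22, 13, 193], [410, 0, 16, 21, 270], [425, 0, 6, 31, 93], [439, 0, 17, 144, 877], [248, 26, 29, 23, 212], [411, 28, 9, 31, 161], [418, 32, 6, 26, 74], [260, 48, 13, 28, 161], [415, 63, 15, 53, 554], [357, 88, 13, 13, 54], [468, 89, 13, 34, 161], [423, 121, 41, 35, 373], [410, 127, 14, 13, 98], [250, 203, 54, 46, 1395], [332, 239, 51, 44, 1498]]
side [[248, 1, 26, 21, 275], [279, 0, 28, 23, 465], [248, 0, 85, 153, 5655], [377, 0, 23, 107, 1434], [454, 0, 35, 322, 1968], [497, 0, 31, 147, 3169], [261, 23, 19, 6, 57], [282, 27, 17, 12, 121], [280, 105, 6, 13, 56], [389, 111, 3, 7, 17], [291, 115, 5, 4, 16], [391, 132, 15, 6, 48], [508, 144, 23, 87, 1479], [394, 151, 5, 7, 24], [398, 189, 12, 17, 127], [397, 199, 15, 29, 284], [279, 209, 63, 40, 1489], [402, 228, 58, 150, 2161], [514, 229, 20, 37, 540], [220, 261, 64, 39, 1581], [516, 260, 18, 62, 797], [580, 268, 22, 39, 202], [454, 327, 76, 75, 2033], [538, 343, 4, 7, 16], [520, 347, 18, 9, 100], [502, 358, 13, 13, 66], [503, 384, 8, 4, 19]]
```

The cover is seated at x = 106 (target 106). The only changes between the first and last pictures are the arm and the cover's old and new spots.

```bash
python3 -c "
from cell import r;print(r.finish_job())"
```

```text
the job is handed in; nothing more can be done
None
```

I squared the grey cover with a two-finger push from the side, then pushed it narrow side leading through the jaws and against the stop bar. I stopped when the force reached about 21 N, backed off, rose clear and handed the job in at about 17 s.

- **Cover position:** the last pictures put the cover's origin at gauge x 106.4 mm (side camera) and 105.7 mm (scene camera), against a target of 106 mm. It sits 0.4 to 1.6 mm off the centre line.
- **Squareness:** the side camera reads yaw as within about 0.5°. The scene camera's two readings disagree (+2.2° and -1.3°). I put that down to picking coarse pixels, and take the rise in force and the side view as showing it flat on the bar.
- **Everything else:** comparing the first and last pictures shows changes only at the arm and at the cover's old and new places. The gripper is 0.22 m up, with no contact force.

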